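# Take the clamped trial stack apart

## Robot

A 6-joint arm with a two-finger parallel gripper is mounted at the origin on a cart in front of the work surface, level with it; the furniture and walls round the work are solid. World frame = base frame: x ahead of the robot, y to its left, z up, the work surface at z = 0. Lengths are in m, angles in rad, forces in N, time in s.
With the tool pointing down it reaches from about 0.425 to 0.925 m from the base axis. Payload 12.5 kg.
Tool frame: the origin (TCP) lies on the centre line of the jaws, within the pads' length; the fingertips stand 17 mm ahead of it and the grasp point (between the pads) lies 2 mm behind it; z points along the fingers, y is the line along which they close (so a half turn about z gives the same grasp; the last joint's range is limited). The gripper opens to 85 mm and grips with 20 to 120 N. Pads are 22 mm wide; open, the fingers measure 114 mm over their backs; the gripper's body (76 mm by 85 mm) begins 54 mm behind the grasp point. The pads swing forward as they close: fully open they stand 13 mm farther back than shut.
Start: joints at [-1.31, 0.491, 1.559, -0, 1.092, -0.106], TCP at [0.224, -0.583, 0.248] pointing down, gripper open.
Joint ranges: [-3.1, 3.1], [-0.84, 2.19], [0.05, 2.79], [-1.13, 4.28], [0.06, 2.93], [-2.69, 2.69]. Speed limits (rad/s): [2.22, 2.22, 2.79, 3.14, 3.14, 3.14].

## Interface

Orientations are given as a rotation vector (axis times angle).
In Python, from station import manip gives the robot as it stands. The module is installed in compiled form; this text tells all that it offers.
- The arm moves only by the tool drive_tool, never from a script. Its argument "series" is a list that holds one entry, the list of rows, each a list of 7 numbers: the shift along the tool's x, y, z scaled (see below), then the turn, a rotation vector about the tool's x, y, z scaled (see below), then the gripper's target within -1 to 1 (shut at 1, half-way at 0, fully open at -1). In form: [[[dx, dy, dz, wx, wy, wz, claw], ...]]. A call has 1 to 20 rows; each row shifts and turns the commanded pose from where the row before left it, along the tool's axes as they then stand; what a row does not reach is not made up. The controller multiplies each number of a shift by 0.03 m and each number of a turn by 0.1 rad. A row lasts 1/10 s, in which the tool goes at most 50 mm and 8.59 degrees, less where a joint would pass 70% of its speed; a pose out of reach is approached as far as the arm can. A call with a number of a shift or a turn outside -1 to 1 is refused whole. A call with a gripper value outside its range is refused whole. The fingers move at their own pace and stop on an object; "force" is the grip in N (left out, the last holds). Time passes only in rows, so rows that do not move let the fingers close. It gives the time, the measured TCP pose, the force, the opening and the grip force at its end, in the units of the state.
- manip.sense(): the state, without advancing time (a new reading comes with each control period).
- manip.read_camera(name): name is "side" or "top"; returns the picture (384x512x3 uint8, red, green, blue); there is no depth.
- manip.camera_params(name): a dict with "fovy" (degrees; the focal length in pixels is half the picture's height over the tangent of half this angle, whatever the lens; pixels are square), "cx", "cy" (the principal point, pixels), "world_to_cam" (4x4, takes a point from world to camera coordinates). Camera axes: x right, y down, z forward; pixel columns grow to the right and rows downward; lengths in m; the calibration is good to about 2 mm. A picture is of the moment at which its call begins. camera_params takes no time and is no camera call.
- manip.finish_job(): hands the job in; it is judged then, once.
Trained networks look in the newest picture that a camera, given by its name, has taken for a name from the list of things; names that differ only in an ending like _2 or _b are one class to them, and where a whole thing is asked for, a point or a joint stands for the part that bears it (a point fixed in the world has none). Each returns a list of dicts, best first, with "conf" (0 to 1); they miss things now and then, are a little off and sometimes report something else, mostly with a low value. They report only what shows in the picture. A call takes as long as a camera call. They do not tell look-alikes from the thing itself.
- manip.boxes_of(camera, name): "point" ([x, y, z] in m, in the coordinates of the camera as it stood for that picture, good to about 4 mm: the middle of the surface that is visible of it).
- manip.trace(camera, name): "region" (384x512 bool, what is visible of it).
- manip.spot_point(camera, name): "point" ([x, y, z] in m, in the coordinates of the camera as it stood for that picture, good to about 4 mm: a listed point, or the origin of a listed thing).
The state is a dict: "clock": time; "joints": joint angles; "qvel": joint speeds; "joint_torque": joint torques, N m; "ee_pos": TCP position; "orientation": TCP orientation; "wrist_force": force on the tool from outside, world axes, zero at the start; "wrist_torque": the same for the moment, N m; "grip_width": finger opening in m; "gripper_force": force on a finger pad.
Only numpy, scipy, OpenCV 4.12 (cv2) and the standard library are available. Lean on these libraries where they do the work, as an engineer would, in place of code of your own. Each camera call takes 0.05 s, during which the arm holds its last target. There are 200 camera calls.

## Task

A trial lid assembly stands under the clamp bar: a black knob on a brass disc on a blue disc. First lift the bar by its red end and swing it right over, fully back, before moving anything in the stack, and leave it open; then take the stack apart from the top down, one piece at a time, and set each piece upright and flat on the floor of its own dish: the knob in the small black-lined dish, the brass disc in the yellow-lined dish, the blue disc in the large blue-lined dish. Set the pieces down rather than dropping them, and let go of everything at the end.

Things in the scene. Friction and masses are not known exactly. Their poses are not given: they have to be found in the camera images.
- bar (a joint): angle of the steel clamp bar, rad: 0 shut (level, over the stack), 2.2 fully back at its stop; it lifts at the red end. A stiff hinge: the bar stays where it is left; about 3 N at the red end moves it. Its rubber foot is just above the knob when shut
- bar_handle (a point): centre of the red round end of the steel clamp bar: a short cylinder along the hinge axis, 26 mm diameter, 24 mm long, 100 mm above the worktop when shut. Grip it from above across its flat ends (24 mm): it turns between the fingers as the bar swings. Axes turn with the bar: y = hinge axis, level; the hinge lies 170 mm along +x and 30 mm along -z from here. Opening raises the red end up and over the hinge
- stand: fixed clamp stand; origin on the worktop under the middle of the stack; +x points to the hinge, whose level axis is 110 mm along +x, 70 mm up, between two steel posts 80 mm high. Grey base plate 160 x 80 mm, 10 mm thick; the stack stands on a dark round pedestal, 40 mm diameter, top 25 mm above the worktop. Cranked bar 18 mm wide, 10 mm thick
- knob_mid (a point): black moulded knob with a brass dot on top, standing on its foot on top of the stack; 32 mm high, head 40 mm in diameter from 12 to 32 mm above its underside, round foot 24 mm in diameter below; 0.03 to 0.06 kg; the point is its centre, 16 mm above its underside; z is up
- brass_disc_mid (a point): brass-coloured upright round disc, flat faces, diameter 52 mm, thickness 16 mm, 0.1 to 0.3 kg; the point is its centre, half-way up; z is its axis, up; in the stack below the knob, on the blue disc
- blue_disc_mid (a point): blue upright round disc, flat faces, diameter 66 mm, thickness 16 mm, 0.1 to 0.3 kg; the point is its centre, half-way up; z is its axis, up; bottom of the stack, on the pedestal, its underside 25 mm above the worktop
- black_dish: fixed round white dish with a black lining and a low rim, outer diameter 48 mm, rim top 9 mm above the worktop, inner diameter 40 mm; the origin is the centre of its underside, on the worktop; its inner floor is 5 mm above the origin. Home of the knob (its foot rests on the inner floor)
- yellow_dish: fixed round white dish with a yellow lining and a low rim, outer diameter 76 mm, rim top 9 mm above the worktop, inner diameter 68 mm; the origin is the centre of its underside, on the worktop; its inner floor is 5 mm above the origin. Home of the brass disc (its foot rests on the inner floor)
- blue_dish: fixed round white dish with a blue lining and a low rim, outer diameter 90 mm, rim top 9 mm above the worktop, inner diameter 82 mm; the origin is the centre of its underside, on the worktop; its inner floor is 5 mm above the origin. Home of the blue disc (its foot rests on the inner floor)
Things that resemble listed ones, but are neither listed nor needed, are in the scene too. What is shaped like the part that bears knob_mid but orange is not meant.

How it is judged:
On the way, in this order (a step that is already met when the one before it is completed fails the run):
1. the bar is swung back beyond 1.9 rad while the stack is still untouched (no piece moved 12 mm) (value of joint bar above 1.9 rad and distance of each of knob_mid, brass_disc_mid, blue_disc_mid from where it was at the start of the episode below 0.012 m), for 0.2 s.
2. the knob stands in its dish, released (horizontal distance between knob_mid and black_dish below 0.012 m and z of knob_mid in the frame of black_dish between 0.017 and 0.025 m and angle between knob_mid's own z axis and vertical below 0.12 rad and contact force between knob and the fingers below 0.1 N and linear speed of knob below 0.02 m/s), for 0.2 s.
3. the brass disc stands in its dish, released (horizontal distance between brass_disc_mid and yellow_dish below 0.012 m and z of brass_disc_mid in the frame of yellow_dish between 0.009 and 0.017 m and angle between brass_disc_mid's own z axis and vertical below 0.12 rad and contact force between brass_disc and the fingers below 0.1 N and linear speed of brass_disc below 0.02 m/s), for 0.2 s.
At the end, for the whole second after the job is handed in: The bar is open beyond 1.9 rad; the knob stands in the black-lined dish, the brass disc in the yellow-lined dish and the blue disc in the blue-lined dish, each within 12 mm of the dish's centre, within 4 mm of its seated height on the inner floor, upright within 0.12 rad, released and at rest (all of step 2 and all of step 3 and value of joint bar above 1.9 rad and horizontal distance between blue_disc_mid and blue_dish below 0.012 m and z of blue_disc_mid in the frame of blue_dish between 0.009 and 0.017 m and angle between blue_disc_mid's own z axis and vertical below 0.12 rad and contact force between blue_disc and the fingers below 0.1 N and linear speed of blue_disc below 0.02 m/s); the robot touches nothing.
It fails at once if the knob is let go more than 25 mm above its seat in its dish (horizontal distance between knob_mid and black_dish below 0.03 m and z of knob_mid in the frame of black_dish above 0.046 m and contact force between knob and the fingers below 0.05 N).
It fails at once if the brass disc is let go more than 25 mm above its seat in its dish (horizontal distance between brass_disc_mid and yellow_dish below 0.03 m and z of brass_disc_mid in the frame of yellow_dish above 0.038 m and contact force between brass_disc and the fingers below 0.05 N).
It fails at once if the blue disc is let go more than 25 mm above its seat in its dish (horizontal distance between blue_disc_mid and blue_dish below 0.03 m and z of blue_disc_mid in the frame of blue_dish above 0.038 m and contact force between blue_disc and the fingers below 0.05 N).
It also fails if it takes over 90 s, if anything falls off the work surface, if the arm or the gripper's body presses on something with over 40 N, if the wrist force passes 120 N, or if a joint passes its speed limit or range.

## Working session

There is one attempt and no reset: what is moved stays moved. The work goes in short steps, Python scripts to look and compute and a tool call to move; the robot and the scene stay as the last step left them, time stands still between calls to the robot, and variables do not carry over. Pictures are saved under pics/ and viewed, at most 16 in all, crops included, and the job is handed in when it is done.

Besides the shell and the picture viewer there is one more tool, called after ">>>" as name([rows], argument=value, ...), one row to a line, values as JSON. drive_tool: Moves the arm, as the interface text tells. Shifts and turns lie within -1 to 1; 1 stands for 0.03 m of shift or 0.1 rad of turn. Its arguments: {"type":"object","properties":{"series":{"type":"array","items":{"type":"array","items":{"type":"array","items":{"type":"number"}}}},"force":{"type":"number"}},"required":["series"]}

```bash
mkdir -p pics
cat > h.py <<'E'
import numpy as np, cv2
from station import manip
from scipy.spatial.transform import Rotation as R
def w(cam,p):
    T=np.linalg.inv(np.array(manip.camera_params(cam)["world_to_cam"])); return T[:3,:3]@np.array(p)+T[:3,3]
def snap(cam,name):
    im=manip.read_camera(cam); cv2.imwrite(f"pics/{name}.png",im[:,:,::-1]); return im
def spots(cam,names):
    for n in names:
        for d in manip.spot_point(cam,n)[:3]: print(cam,n,round(d["conf"],2),w(cam,d["point"]).round(4))
def ray(cam,u,v,z):
    c=manip.camera_params(cam); f=192/np.tan(np.radians(c["fovy"])/2)
    T=np.linalg.inv(np.array(c["world_to_cam"])); d=T[:3,:3]@np.array([(u-c["cx"])/f,(v-c["cy"])/f,1]); o=T[:3,3]
    return o+d*(z-o[2])/d[2]
def pix(cam,p):
    c=manip.camera_params(cam); f=192/np.tan(np.radians(c["fovy"])/2)
    q=np.array(c["world_to_cam"])@np.r_[p,1]; return f*q[0]/q[2]+c["cx"],f*q[1]/q[2]+c["cy"]
def st():
    s=manip.sense(); r=R.from_rotvec(s["orientation"]); print("t",s["clock"],"p",np.round(s["ee_pos"],4),"R",r.as_matrix().round(3).tolist(),"q",np.round(s["joints"],3),"w",s["grip_width"],"F",np.round(s["wrist_force"],1))
E
python3 - <<'E'
from h import *
for c in("top","side"):
    snap(c,c+"0")
    spots(c,["bar_handle","stand","knob_mid","brass_disc_mid","blue_disc_mid","black_dish","yellow_dish","blue_dish"])
st()
E
```

```text
top bar_handle 0.56 [ 0.6006 -0.1063  0.1123]
top knob_mid 0.59 [ 0.7294 -0.1264  0.0103]
top knob_mid 0.52 [ 0.6008 -0.05    0.0689]
top blue_disc_mid 0.51 [ 0.5961 -0.0486  0.0261]
top blue_disc_mid 0.46 [ 0.5991 -0.0523  0.05  ]
top black_dish 0.63 [ 0.5512 -0.3737 -0.0012]
top yellow_dish 0.65 [ 0.4785 -0.1949 -0.0005]
top yellow_dish 0.33 [ 6.273e-01 -1.706e-01  3.000e-04]
top blue_dish 0.95 [ 0.6288 -0.1734 -0.003 ]
side bar_handle 0.79 [ 0.6039 -0.107   0.1146]
side bar_handle 0.47 [ 5.954e-01 -5.030e-02 -2.000e-04]
side stand 0.59 [ 0.5962 -0.0538 -0.0006]
side knob_mid 0.46 [ 0.7308 -0.1352  0.0173]
side knob_mid 0.45 [ 0.597  -0.0533  0.0721]
side brass_disc_mid 0.8 [ 0.6035 -0.0474  0.0445]
side blue_disc_mid 0.55 [ 0.6013 -0.0557  0.0342]
side black_dish 0.52 [ 0.5615 -0.3724  0.0024]
side blue_dish 0.71 [ 6.347e-01 -1.768e-01 -6.000e-04]
t 0.9 p [ 0.2242 -0.5834  0.2483] R [[0.933, 0.359, 0.0], [0.359, -0.933, -0.0], [-0.0, 0.0, -1.0]] q [-1.31   0.491  1.559 -0.     1.092 -0.106] w 0.08556034960384237 F [0.1 0.4 0.6]
```

View pics/top0.png

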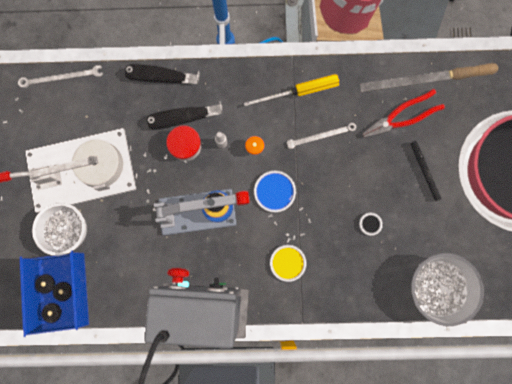

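View pics/side0.png

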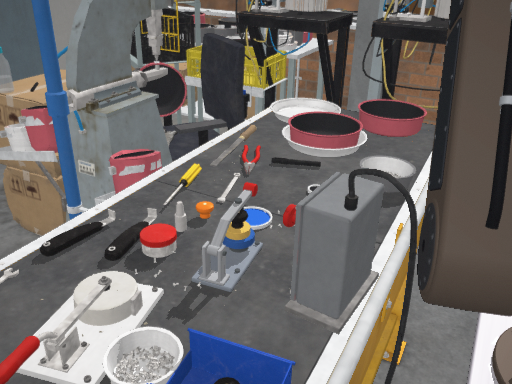

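The top view shows the clamp stand at about (200,212) with the red end at (242,198). The blue dish is at (274,191), yellow at (288,263) and black at (371,224). A tall grey box stands at (195,315), between the robot and the stand. The orange knob at (255,145) and the knobs in the blue bin are decoys.

Run:
```python
from h import *
im=snap("top","t1")
cv2.imwrite("pics/t1c.png",cv2.resize(im[170:350,140:310,::-1],None,fx=4.4,fy=3.3*4.4/3.3*0+3.3,interpolation=cv2.INTER_CUBIC) if 0 else cv2.resize(im[170:310,140:310,::-1],None,fx=4,fy=4,interpolation=cv2.INTER_CUBIC))
s=snap("side","s1"); cv2.imwrite("pics/s1c.png",cv2.resize(s[160:330,190:390,::-1],None,fx=3.5,fy=3.5,interpolation=cv2.INTER_CUBIC))
hsv=cv2.cvtColor(im,cv2.COLOR_RGB2HSV)
def blob(n,m,near,z,r=30):
    k=np.zeros(m.shape,np.uint8); cv2.circle(k,near,r,1,-1)
    N,l,s,c=cv2.connectedComponentsWithStats((m&(k>0)).astype(np.uint8)); i=1+np.argmax(s[1:,4]); print(n,s[i],c[i].round(1),ray("top",*c[i],z).round(4))
H,S,V=[hsv[...,i].astype(int) for i in range(3)]
blob("bluedish",(abs(H-110)<12)&(S>150),(274,191),.005,25)
blob("yellow",(abs(H-27)<8)&(S>150),(288,263),.005)
blob("black_white_rim",(V>150)&(S<60),(371,224),.009,20)
blob("black",(V<45),(371,224),.005,12)
blob("red",((H<8)|(H>172))&(S>150),(242,198),.11,15)
print("cam",np.linalg.inv(np.array(manip.camera_params("top")["world_to_cam"]))[:3,3])
for c in("top","side"):
  for n in("blue_disc_mid","brass_disc_mid","knob_mid"):
    for d in manip.trace(c,n)[:2]:
        ys,xs=np.nonzero(d["region"]); print(c,n,round(d["conf"],2),xs.min(),xs.max(),ys.min(),ys.max(),len(xs))
```

```text
bluedish [257 174  36  35 974] [274.4 191. ] [ 0.6315 -0.1716  0.005 ]
yellow [273 248  30  31 736] [287.5 262.8] [ 0.4776 -0.195   0.005 ]
black_white_rim [359 212  24  24 174] [370.8 223.5] [ 0.556  -0.3736  0.009 ]
black [373 225   6   6   7] [375.7 227.9] [ 0.5469 -0.3844  0.005 ]
red [236 191  14  14 158] [242.3 197.5] [ 0.6032 -0.1065  0.11  ]
cam [ 0.47155245 -0.14275574  0.98615396]
top blue_disc_mid 0.46 202 233 191 222 214
top knob_mid 0.71 246 263 137 154 246
side blue_disc_mid 0.52 223 254 231 248 309
side brass_disc_mid 0.61 226 249 223 239 275
side knob_mid 0.62 232 247 210 228 197
side knob_mid 0.6 196 213 202 218 227
```

View pics/t1c.png

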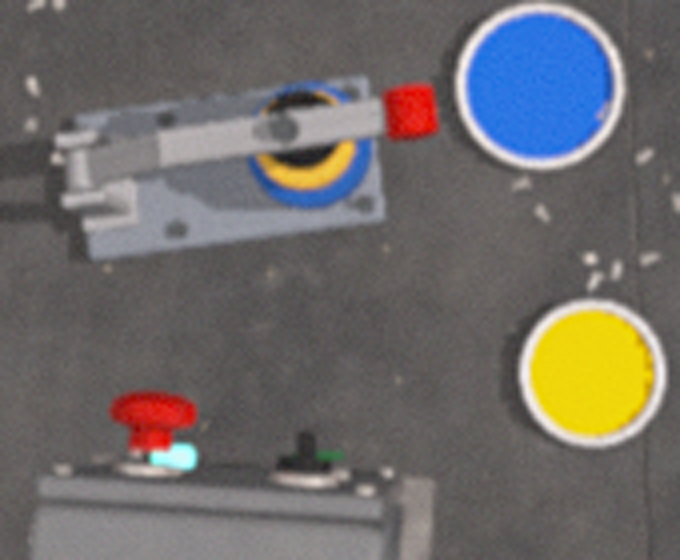

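View pics/s1c.png

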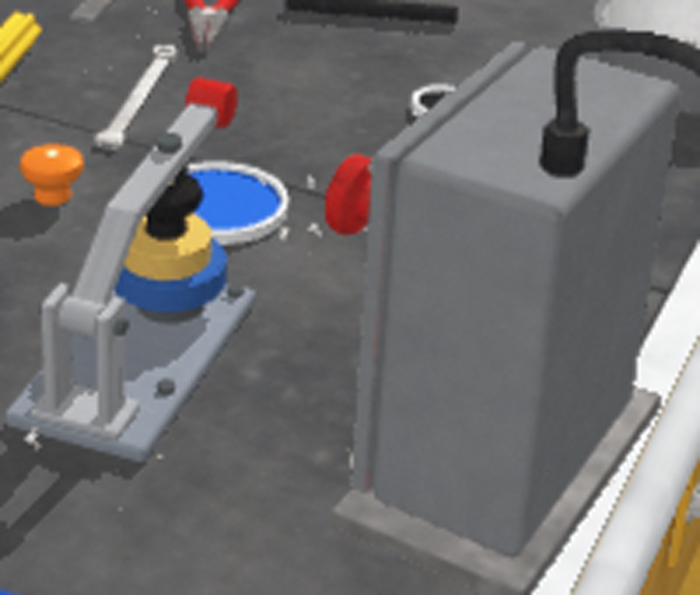

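Run:
```python
from h import *
C=[ray("top",140+u/4,170+v/4,.01) for u,v in((362,78),(384,217),(92,258),(75,115))]
print("plate",np.round(C,4).tolist())
C=np.array(C); 
for a in((C[2]+C[3]-C[0]-C[1])/2,(C[0]+C[3]-C[1]-C[2])/2): print(np.linalg.norm(a),np.degrees(np.arctan2(a[1],a[0])))
print("blue top", ray("top",140+313/4,170+145/4,.057), "bluerad edge", ray("top",140+372/4,170+145/4,.057))
print("bar near", ray("top",140+360/4,170+118/4,.105),ray("top",140+165/4,170+149/4,.105))
print("knob c", ray("top",140+303/4,170+128/4,.089))
g=ray("side",190+368/3.5,160+492/3.5,0.0);print("box foot",g)
for z in(.1,.15,.18,.2,.22,.25): print(z,np.round(pix("side",[g[0],g[1],z]),1),"target",190+385/3.5,160+165/3.5)
for z in(.15,.2): print(z,[ray("top",140+u/4,170+v/4,z).round(3).tolist() for u,v in((40,478),(385,475))], ray("top",183,395-63,z).round(3))
# arm handle yaw
s=manip.sense();print(s["orientation"])
```

```text
plate [[0.6362, -0.0772, 0.01], [0.5609, -0.0879, 0.01], [0.5427, 0.0677, 0.01], [0.6198, 0.0776, 0.01]]
0.15615656656067486 96.36808234431324
0.07683055649744057 7.688355977416103
blue top [ 0.59423829 -0.05491425  0.057     ] bluerad edge [ 0.59352207 -0.08499929  0.057     ]
bar near [ 0.60053537 -0.08235872  0.105     ] [0.58765619 0.0122542  0.105     ]
knob c [ 0.59857556 -0.05308551  0.089     ]
box foot [0.43702975 0.02923982 0.        ]
0.1 [298.8 252.6] target 300.0 207.14285714285714
0.15 [300.8 226.6] target 300.0 207.14285714285714
0.18 [302.1 210.2] target 300.0 207.14285714285714
0.2 [302.9 198.9] target 300.0 207.14285714285714
0.22 [303.8 187.4] target 300.0 207.14285714285714
0.25 [305.2 169.6] target 300.0 207.14285714285714
0.15 [[0.435, 0.06, 0.15], [0.433, -0.094, 0.15]] [0.36  0.001 0.15 ]
0.2 [[0.437, 0.048, 0.2], [0.435, -0.097, 0.2]] [ 0.367 -0.008  0.2  ]
[3.08878300e+00 5.72933445e-01 6.42116093e-06]
```

The box is about 0.185 m high, with its front face at x≈0.435. The stand's +x axis points at about 97° in the world frame. I'll yaw the tool to match, then approach the handle.

>>> drive_tool([
  [[0,0,0,0,0,-0.95,-1],[0,0,0,0,0,-0.95,-1],[0,0,0,0,0,-0.95,-1],[0,0,0,0,0,-0.95,-1],[0,0,0,0,0,-0.95,-1],[0,0,0,0,0,-0.95,-1],[0,0,0,0,0,-0.95,-1],[0,0,0,0,0,-0.95,-1],[0,0,0,0,0,-0.95,-1],[0,0,0,0,0,-0.95,-1],[0,0,0,0,0,-0.95,-1],[0,0,0,0,0,-0.95,-1],[0,0,0,0,0,-0.95,-1],[0,0,0,0,0,-0.95,-1]],
], force=40)

```text
clock: 2.7
ee_pos: [0.2242, -0.5834, 0.2483]
orientation: [2.073, 2.361, -0.0]
wrist_force: [-0.1, 0.2, -0.7]
grip_width: 0.0855
gripper_force: 0.0
```

>>> drive_tool([
  [[0.9,0.9,0,0,0,0,-1],[0.9,0.9,0,0,0,0,-1],[0.9,0.9,0,0,0,0,-1],[0.9,0.9,0,0,0,0,-1],[0.9,0.9,0,0,0,0,-1],[0.9,0.9,0,0,0,0,-1],[0.9,0.9,0,0,0,0,-1],[0.9,0.9,0,0,0,0,-1],[0.9,0.9,0,0,0,0,-1],[0.9,0.9,0,0,0,0,-1],[0.9,0.9,0,0,0,0,-1],[0.9,0.9,0,0,0,0,-1],[0.9,0.9,0,0,0,0,-1],[0.9,0.9,0,0,0,0,-1],[0.9,0.9,0,0,0,0,-1],[0,0,0,0,0,0,-1],[0,0,0,0,0,0,-1]],
])

```text
clock: 4.4
ee_pos: [0.5752, -0.1302, 0.2481]
orientation: [-2.075, -2.359, 0.001]
wrist_force: [0.7, 0.0, 0.9]
grip_width: 0.0853
gripper_force: 0.0
```

```bash
cat >> h.py <<'E'
def go(p,yaw=None):
    s=manip.sense(); M=R.from_rotvec(s["orientation"]).as_matrix(); d=M.T@(np.array(p)-s["ee_pos"])/.03
    y=np.degrees(np.arctan2(M[1,0],M[0,0])); print("yaw",round(y,2),"tilt",M[2].round(3),"units",d.round(2), "" if yaw is None else "turn z units %.2f"%(-np.radians((yaw-y+180)%360-180)/.1))
E
python3 -c "
from h import *
st();go([.603,-.108,.098],97.2)"
```

```text
t 4.4 p [ 0.5752 -0.1302  0.2481] R [[-0.127, 0.992, -0.0], [0.992, 0.127, -0.0], [-0.0, -0.0, -1.0]] q [-0.334  0.441  1.648 -0.     1.053 -0.462] w 0.08534602382336512 F [0.7 0.  0.9]
yaw 97.32 tilt [-0. -0. -1.] units [0.61 1.02 5.  ] turn z units 0.02
```

>>> drive_tool([
  [[0.6,1.0,0.6,0,0,0,-1],[0,0,0.9,0,0,0,-1],[0,0,0.9,0,0,0,-1],[0,0,0.9,0,0,0,-1],[0,0,0.9,0,0,0,-1],[0,0,0.8,0,0,0,-1],[0,0,0,0,0,0,-1],[0,0,0,0,0,0,-1]],
])

```text
clock: 5.2
ee_pos: [0.6024, -0.1101, 0.0988]
orientation: [-2.078, -2.356, 0.0]
wrist_force: [1.3, 0.7, 0.4]
grip_width: 0.0851
gripper_force: 0.0
```

```bash
python3 -c "
from h import *
st();go([.603,-.108,.098],97.2)
im=snap('side','s2');cv2.imwrite('pics/s2c.png',cv2.resize(im[130:280,180:360,::-1],None,fx=3,fy=3))"
```

```text
t 5.2 p [ 0.6024 -0.1101  0.0988] R [[-0.125, 0.992, -0.0], [0.992, 0.125, -0.0], [-0.0, -0.0, -1.0]] q [-0.288  0.651  1.726 -0.     0.764 -0.413] w 0.08513054896309726 F [1.3 0.7 0.4]
yaw 97.16 tilt [-0. -0. -1.] units [0.07 0.03 0.03] turn z units -0.01
```

View pics/s2c.png

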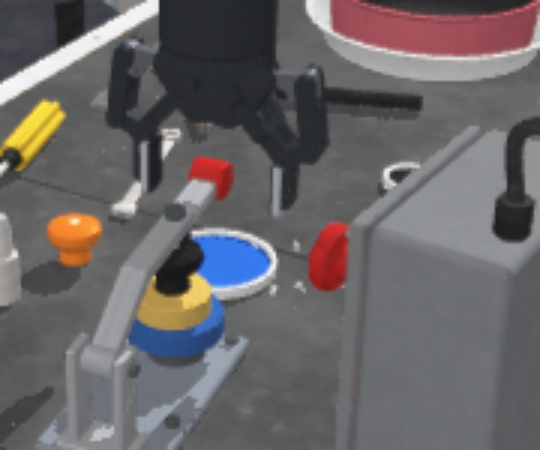

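The red end (crop 210,178) sits between the open fingers. Closing.

>>> drive_tool([
  [[0.07,0,0,0,0,0,0.2],[0,0,0,0,0,0,1],[0,0,0,0,0,0,1],[0,0,0,0,0,0,1],[0,0,0,0,0,0,1],[0,0,0,0,0,0,1],[0,0,0,0,0,0,1],[0,0,0,0,0,0,1]],
])

```text
clock: 6.05
ee_pos: [0.6037, -0.1069, 0.0989]
orientation: [2.076, 2.354, 0.003]
wrist_force: [7.0, 3.0, 0.8]
grip_width: 0.0235
gripper_force: 43.2
```

Run:
```python
from h import *
st()
# arc increments in tool units (tool x toward hinge, z down); r=.1726, start .175, to bar 2.22
r=.17263;a0=np.arctan2(.03,.17)
th=np.linspace(0,2.2,23)+a0
P=np.c_[-r*np.cos(th),-r*np.sin(th)]
print((np.diff(P,axis=0)/.03).round(2).tolist())
```

```text
t 6.05 p [ 0.6037 -0.1069  0.0989] R [[-0.125, 0.992, 0.003], [0.992, 0.125, -0.0], [-0.001, 0.003, -1.0]] q [-2.830e-01  6.510e-01  1.727e+00  1.000e-03  7.610e-01 -4.100e-01] w 0.02354026923803776 F [7.  3.  0.8]
[[0.13, -0.56], [0.18, -0.55], [0.24, -0.52], [0.29, -0.5], [0.34, -0.47], [0.38, -0.43], [0.42, -0.39], [0.46, -0.35], [0.49, -0.3], [0.52, -0.25], [0.54, -0.2], [0.56, -0.14], [0.57, -0.08], [0.57, -0.03], [0.57, 0.03], [0.57, 0.09], [0.56, 0.14], [0.54, 0.2], [0.52, 0.25], [0.49, 0.3], [0.46, 0.35], [0.42, 0.39]]
```

>>> drive_tool([
  [[0.13,0,-0.56,0,0,0,1],[0.18,0,-0.55,0,0,0,1],[0.24,0,-0.52,0,0,0,1],[0.29,0,-0.5,0,0,0,1],[0.34,0,-0.47,0,0,0,1],[0.38,0,-0.43,0,0,0,1],[0.42,0,-0.39,0,0,0,1],[0.46,0,-0.35,0,0,0,1],[0.49,0,-0.3,0,0,0,1],[0.52,0,-0.25,0,0,0,1],[0.54,0,-0.2,0,0,0,1],[0.56,0,-0.14,0,0,0,1]],
])

```text
clock: 7.25
ee_pos: [0.5879, 0.029, 0.2382]
orientation: [2.074, 2.352, 0.007]
wrist_force: [22.0, 1.1, -16.8]
grip_width: 0.0234
gripper_force: 40.1
```

```bash
python3 -c "
from h import *
st()
u=np.array([-.126,.992]);r=.17263;th=np.arctan2(.03,.17)+1.2
h=np.array([.6035,-.1075])+.17*u
print(h-r*np.cos(th)*u,.07+r*np.sin(th)-.002)
im=snap('side','s3');cv2.imwrite('pics/s3c.png',cv2.resize(im[60:300,130:360,::-1],None,fx=2.4,fy=2.4))"
```

```text
t 7.25 p [0.5879 0.029  0.2382] R [[-0.125, 0.992, 0.007], [0.992, 0.125, -0.0], [-0.001, 0.007, -1.0]] q [-0.063  0.447  1.667  0.     1.02  -0.189] w 0.02344684312466349 F [ 22.    1.1 -16.8]
[0.58631867 0.02776885] 0.23732055021528445
```

View pics/s3c.png

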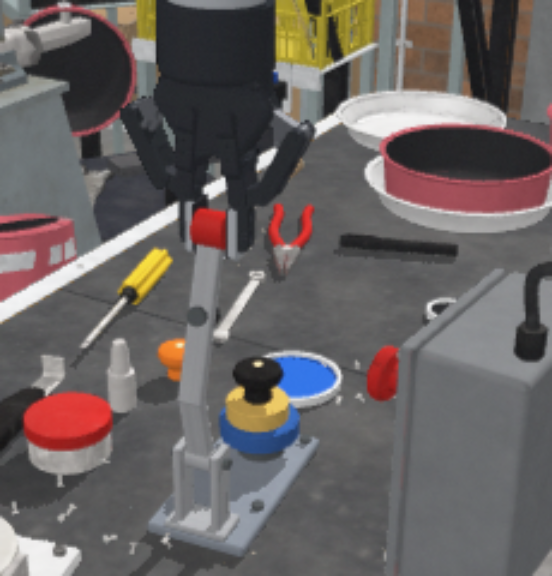

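The bar is near vertical and held, and the stack (crop 260,405) is untouched. Continuing the arc with a small sideways relief.

>>> drive_tool([
  [[0.57,0.03,-0.08,0,0,0,1],[0.57,0.03,-0.03,0,0,0,1],[0.57,0.03,0.03,0,0,0,1],[0.57,0.03,0.09,0,0,0,1],[0.56,0,0.14,0,0,0,1],[0.54,0,0.2,0,0,0,1],[0.52,0,0.25,0,0,0,1],[0.49,0,0.3,0,0,0,1],[0.46,0,0.35,0,0,0,1],[0.38,0,0.36,0,0,0,1],[0,0,0,0,0,0,1],[0,0,0,0,0,0,1]],
])

```text
clock: 8.5
ee_pos: [0.5703, 0.185, 0.1902]
orientation: [2.076, 2.355, 0.005]
wrist_force: [7.5, 2.6, -1.7]
grip_width: 0.023
gripper_force: 40.9
```

```bash
python3 -c "
from h import *
st()
u=np.array([-.126,.992]);h=np.array([.6035,-.1075])+.17*u
p=manip.sense()['ee_pos'];a=(np.array(p[:2])-h)@u;print('bar angle',np.arctan2(p[2]+.002-.07,-a)-np.arctan2(.03,.17))
"
```

```text
t 8.5 p [0.5703 0.185  0.1902] R [[-0.125, 0.992, 0.004], [0.992, 0.125, 0.001], [0.0, 0.004, -1.0]] q [0.204 0.516 1.69  0.    0.932 0.078] w 0.0230416679103548 F [ 7.5  2.6 -1.7]
bar angle 2.1904132387256126
```

>>> drive_tool([
  [[0,0,0,0,0,0,-1],[0,0,0,0,0,0,-1],[0,0,0,0,0,0,-1],[0,0,0,0,0,0,-1],[0,0,0,0,0,0,-1],[0,0,-0.9,0,0,0,-1],[0,0,-0.9,0,0,0,-1],[0,0,0,0,0,0,-1]],
])

```text
clock: 9.3
ee_pos: [0.57, 0.1847, 0.2471]
orientation: [2.075, 2.354, 0.007]
wrist_force: [0.4, 0.2, 0.1]
grip_width: 0.0856
gripper_force: 0.0
```

Run:
```python
from h import *
st()
im=snap("top","t4"); cv2.imwrite("pics/t4c.png",cv2.resize(im[150:290,100:310,::-1],None,fx=3.8,fy=3.8,interpolation=cv2.INTER_CUBIC))
N=["knob_mid","brass_disc_mid","blue_disc_mid","stand","black_dish","yellow_dish","blue_dish","bar_handle"]
spots("top",N)
snap("side","s4"); spots("side",N[:4])
```

```text
t 9.3 p [0.57   0.1847 0.2471] R [[-0.126, 0.992, 0.005], [0.992, 0.126, 0.001], [0.0, 0.005, -1.0]] q [ 0.203  0.454  1.629 -0.     1.054  0.077] w 0.08555871303365434 F [0.4 0.2 0.1]
top knob_mid 0.88 [ 0.601  -0.0458  0.0701]
top knob_mid 0.64 [ 0.7309 -0.1297  0.0123]
top brass_disc_mid 0.65 [0.5659 0.1825 0.1934]
top brass_disc_mid 0.5 [ 0.5991 -0.0522  0.05  ]
top blue_disc_mid 0.75 [ 0.5998 -0.048   0.027 ]
top stand 0.68 [ 0.5929 -0.0515 -0.0028]
top stand 0.58 [ 0.4778 -0.1945 -0.0012]
top black_dish 0.62 [ 0.4766 -0.1924 -0.0005]
top black_dish 0.59 [ 0.5533 -0.3738 -0.0034]
top yellow_dish 0.74 [ 4.730e-01 -1.931e-01  4.000e-04]
top blue_dish 0.68 [ 6.293e-01 -1.763e-01 -1.000e-04]
top bar_handle 0.65 [0.5682 0.1839 0.1897]
side knob_mid 0.68 [ 0.5968 -0.0523  0.0722]
side knob_mid 0.62 [ 0.7337 -0.1329  0.0179]
side brass_disc_mid 0.68 [ 0.603  -0.0464  0.0494]
side blue_disc_mid 0.8 [ 0.5994 -0.057   0.0353]
side stand 0.59 [ 0.5957 -0.0496 -0.0028]
```

View pics/t4c.png

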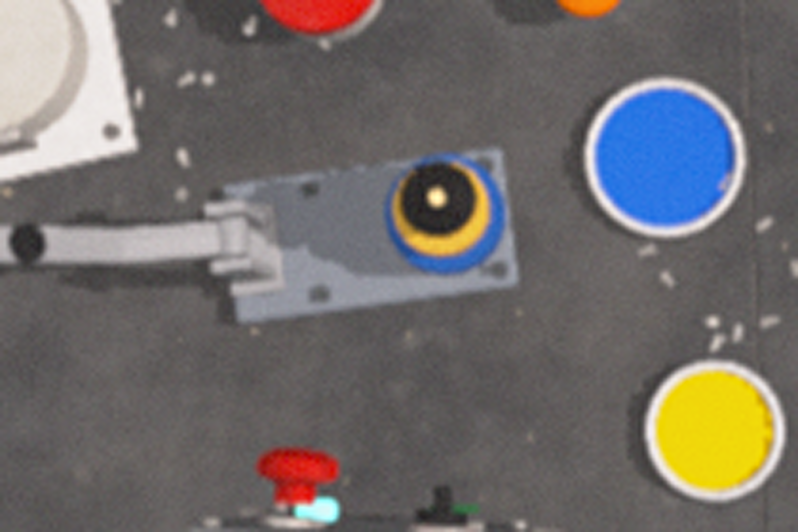

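The bar is fully back. The stack is in place, with the knob dot at crop (437,197) and the blue disc centred at crop (446,213). Computing centres, and how far the fingertips retreat when open.

Run:
```python
from h import *
print("knob",ray("top",100+437/3.8,150+197/3.8,.089),"blue",ray("top",100+446.5/3.8,150+213/3.8,.057))
print("brass lower/left/right",[ray("top",100+a/3.8,150+b/3.8,.057).round(4) for a,b in((441,257),(391,209),(492,209))])
p=np.array([.6024,-.1101,0]);y=np.array([.992,.125,0])
for s,(u,v) in((-1,(180+281/3,130+212/3)),(1,(180+150/3,130+192/3))):
    for z in(.08,.09,.1): print(s,u,v,z,np.round(pix("side",p+s*.045*y+[0,0,z]),1))
im=cv2.imread("pics/top0.png")
g=cv2.cvtColor(im,cv2.COLOR_BGR2HSV); 
for n,c,z in(("black",(371,224),.009),("yellow",(288,263),.009),("blue",(274,191),.009)):
    m=((g[...,2]>130)&(g[...,1]<70)).astype(np.uint8); k=np.zeros_like(m);cv2.circle(k,c,{"black":15,"yellow":21,"blue":25}[n],1,-1)
    pts=cv2.findNonZero(m*k); (u,v),r=cv2.minEnclosingCircle(pts); e=cv2.fitEllipse(cv2.convexHull(pts)); print(n,u,v,r,ray("top",u,v,z).round(4),ray("top",*e[0],z).round(4))
go([.599,-.0505,.2],97.2)
```

```text
knob [ 0.59892527 -0.05160781  0.089     ] blue [ 0.59468033 -0.05338732  0.057     ]
brass lower/left/right [array([ 0.571 , -0.0502,  0.057 ]), array([ 0.5976, -0.0236,  0.057 ]), array([ 0.5963, -0.0778,  0.057 ])]
-1 273.6666666666667 200.66666666666669 0.08 [271.6 207.9]
-1 273.6666666666667 200.66666666666669 0.09 [271.8 203.5]
-1 273.6666666666667 200.66666666666669 0.1 [272.  199.1]
1 230.0 194.0 0.08 [230.3 199.5]
1 230.0 194.0 0.09 [230.3 195.2]
1 230.0 194.0 0.1 [230.3 190.9]
black 370.68182373046875 223.68182373046875 12.099030494689941 [ 0.5556 -0.3734  0.009 ] [ 0.5559 -0.3734  0.009 ]
yellow 288.0 262.76470947265625 18.79142951965332 [ 0.4775 -0.1958  0.009 ] [ 0.4774 -0.1954  0.009 ]
blue 274.4819030761719 192.69918823242188 22.964799880981445 [ 0.627  -0.1716  0.009 ] [ 0.6291 -0.1719  0.009 ]
yaw 97.22 tilt [-0. -0. -1.] units [-7.9   0.01  1.46] turn z units 0.00
```

>>> drive_tool([
  [[-0.9,0,0,0,0,0,-1],[-0.9,0,0,0,0,0,-1],[-0.9,0,0,0,0,0,-1],[-0.9,0,0,0,0,0,-1],[-0.9,0,0,0,0,0,-1],[-0.9,0,0,0,0,0,-1],[-0.9,0,0,0,0,0,-1],[-0.9,0,0,0,0,0,-1],[-0.7,-0.05,0,0,0,0,-1],[0,0,0.9,0,0,0,-1],[0,0,0.9,0,0,0,-1],[0,0,0.9,0,0,0,-1],[0,0,0.9,0,0,0,-1],[0,0,0.9,0,0,0,-1],[0,0,0.6,0,0,0,-1],[0,0,0.4,0,0,0,-1],[0,0,0,0,0,0,-1]],
])

```text
clock: 11.7
ee_pos: [0.5968, -0.0508, 0.0776]
orientation: [-2.076, -2.356, 0.002]
wrist_force: [0.4, -0.0, 0.3]
grip_width: 0.0854
gripper_force: 0.0
```

>>> drive_tool([
  [[0,0,-0.08,0,0,0,0],[0,0,0,0,0,0,0.3],[0,0,0,0,0,0,0.5],[0,0,0,0,0,0,1],[0,0,0,0,0,0,1],[0,0,0,0,0,0,1],[0,0,0,0,0,0,1]],
], force=25)

```text
clock: 12.4
ee_pos: [0.5976, -0.0509, 0.0824]
orientation: [2.076, 2.356, 0.001]
wrist_force: [-1.8, -0.2, 7.7]
grip_width: 0.0372
gripper_force: 24.2
```

>>> drive_tool([
  [[0,0,-0.3,0,0,0,1],[0,0,-0.7,0,0,0,1],[0,0,-0.9,0,0,0,1],[0,0,-0.9,0,0,0,1],[0,0,0,0,0,0,1]],
])

```text
clock: 12.9
ee_pos: [0.5986, -0.051, 0.1693]
orientation: [2.074, 2.353, 0.005]
wrist_force: [-0.7, -0.1, -1.3]
grip_width: 0.0369
gripper_force: 25.2
```

```bash
python3 -c "
from h import *
st();go([.5555,-.3735,.045],97.2)
im=snap('side','s5');cv2.imwrite('pics/s5c.png',cv2.resize(im[110:280,160:360,::-1],None,fx=3,fy=3))
spots('side',['knob_mid'])"
```

```text
t 12.9 p [ 0.5986 -0.051   0.1693] R [[-0.126, 0.992, 0.006], [0.992, 0.126, -0.001], [-0.002, 0.006, -1.0]] q [-0.195  0.543  1.708 -0.     0.885 -0.321] w 0.036871789321999277 F [-0.7 -0.1 -1.3]
yaw 97.22 tilt [-0.002  0.006 -1.   ] units [-10.48  -2.8    4.15] turn z units 0.00
side knob_mid 0.72 [ 0.7333 -0.1354  0.0148]
side knob_mid 0.58 [ 0.5947 -0.0551  0.1606]
side knob_mid 0.19 [0.5717 0.1804 0.1876]
```

View pics/s5c.png

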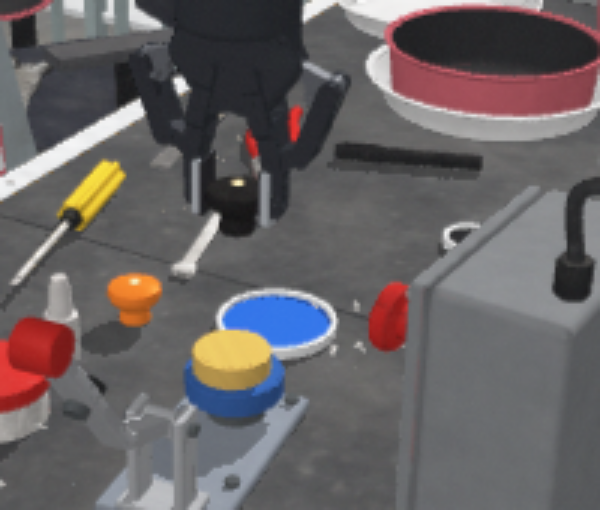

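Run:
```python
from h import *
p=np.array([.5986,-.051,0]);y=np.array([.992,.126,0])
print([(s,z,np.round(pix("side",p+s*.02*y+[0,0,z]),1)) for s in(-1,1) for z in(.14,.15,.16,.17)],"tips",(160+265/3,110+224/3),(160+197/3,110+212/3))
print([(z,np.round(pix("side",p+[0,0,z]),1)) for z in(.16,.17,.18,.19)],"dot",(160+237/3,110+183/3))
x=np.array([-.126,.992,0])
print("foot",[(z,np.round(pix("side",p-[0,0,0]+x*.012+[0,0,z]),1)) for z in(.13,.14,.15,.16)],(160+238/3,110+233/3))
```

```text
[(-1, 0.14, array([247.9, 191.1])), (-1, 0.15, array([248. , 186.3])), (-1, 0.16, array([248.1, 181.4])), (-1, 0.17, array([248.2, 176.5])), (1, 0.14, array([228.2, 187.2])), (1, 0.15, array([228.2, 182.5])), (1, 0.16, array([228.2, 177.7])), (1, 0.17, array([228.2, 172.8]))] tips (248.33333333333331, 184.66666666666669) (225.66666666666669, 180.66666666666669)
[(0.16, array([238.1, 179.5])), (0.17, array([238.1, 174.7])), (0.18, array([238.1, 169.7])), (0.19, array([238.2, 164.8]))] dot (239.0, 171.0)
foot [(0.13, array([235.5, 196.6])), (0.14, array([235.5, 191.8])), (0.15, array([235.5, 187. ])), (0.16, array([235.5, 182.1]))] (239.33333333333331, 187.66666666666669)
```

The knob is held upright and the brass disc stayed put (crop 232,360). Carrying the knob to the black dish.

>>> drive_tool([
  [[-0.5,-0.1,0,0,0,0,1],[-0.9,-0.25,0,0,0,0,1],[-0.9,-0.25,0,0,0,0,1],[-0.9,-0.25,0,0,0,0,1],[-0.9,-0.25,0,0,0,0,1],[-0.9,-0.25,0,0,0,0,1],[-0.9,-0.25,0,0,0,0,1],[-0.9,-0.25,0,0,0,0,1],[-0.9,-0.25,0,0,0,0,1],[-0.9,-0.25,0,0,0,0,1],[-0.9,-0.25,0,0,0,0,1],[-0.7,-0.2,0,0,0,0,1],[-0.3,0,0,0,0,0,1],[0,0,0.8,0,0,0,1],[0,0,0.9,0,0,0,1],[0,0,0.9,0,0,0,1],[0,0,0.8,0,0,0,1],[0,0,0.4,0,0,0,1],[0,0,0,0,0,0,1]],
])

```text
clock: 14.9
ee_pos: [0.5532, -0.3731, 0.0495]
orientation: [-2.075, -2.355, 0.0]
wrist_force: [-0.7, -0.7, -0.2]
grip_width: 0.0373
gripper_force: 25.2
```

```bash
python3 -c "
from h import *
st();go([.5555,-.3735,.031],97.2)"
```

```text
t 14.9 p [ 0.5532 -0.3731  0.0495] R [[-0.126, 0.992, -0.002], [0.992, 0.126, 0.002], [0.002, -0.002, -1.0]] q [-0.692  0.778  1.601  0.     0.766 -0.819] w 0.037282869082675585 F [-0.7 -0.7 -0.2]
yaw 97.24 tilt [ 0.002 -0.002 -1.   ] units [-0.02  0.08  0.62] turn z units 0.01
```

>>> drive_tool([
  [[0,0.08,0.3,0,0,0,1],[0,0,0.2,0,0,0,1],[0,0,0.1,0,0,0,1],[0,0,0.04,0,0,0,1],[0,0,0,0,0,0,1]],
])

```text
clock: 15.4
ee_pos: [0.556, -0.3736, 0.0322]
orientation: [2.077, 2.357, -0.0]
wrist_force: [-0.1, -0.0, -1.7]
grip_width: 0.0373
gripper_force: 25.2
```

>>> drive_tool([
  [[0,0,0.04,0,0,0,1],[0,0,0.03,0,0,0,1],[0,0,0,0,0,0,1]],
])

```text
clock: 15.7
ee_pos: [0.5561, -0.3738, 0.0305]
orientation: [2.077, 2.356, -0.0]
wrist_force: [-0.6, -0.3, 3.9]
grip_width: 0.0368
gripper_force: 25.5
```

>>> drive_tool([
  [[0,0,0,0,0,0,0],[0,0,0,0,0,0,-0.4],[0,0,0,0,0,0,-0.8],[0,0,0,0,0,0,-1],[0,0,-0.5,0,0,0,-1],[0,0,-0.9,0,0,0,-1],[0,0,-0.9,0,0,0,-1],[0.6,0,-0.9,0,0,0,-1],[0.9,0,-0.9,0,0,0,-1],[0.9,0,0,0,0,0,-1],[0.9,0,0,0,0,0,-1],[0,0,0,0,0,0,-1]],
])

```text
clock: 16.9
ee_pos: [0.5432, -0.2728, 0.1544]
orientation: [2.075, 2.359, 0.0]
wrist_force: [-0.5, -0.8, 0.3]
grip_width: 0.0857
gripper_force: 0.0
```

Run:
```python
from h import *
im=snap("top","t6")
a=cv2.resize(im[195:255,340:400,::-1],None,fx=6,fy=6,interpolation=cv2.INTER_CUBIC);b=cv2.resize(im[175:235,185:245,::-1],None,fx=6,fy=6,interpolation=cv2.INTER_CUBIC)
cv2.imwrite("pics/t6c.png",np.hstack([a,b]))
spots("top",["knob_mid","brass_disc_mid","blue_disc_mid","black_dish"])
st();go([.597,-.0515,.2],97.2)
```

```text
top knob_mid 0.56 [ 0.7255 -0.1264  0.0124]
top knob_mid 0.33 [ 0.5997 -0.055   0.0462]
top brass_disc_mid 0.68 [ 0.6004 -0.0529  0.048 ]
top blue_disc_mid 0.51 [ 0.5966 -0.0455  0.0273]
t 17.15 p [ 0.5436 -0.2763  0.1531] R [[-0.125, 0.992, 0.0], [0.992, 0.125, -0.0], [-0.0, 0.0, -1.0]] q [-0.578  0.576  1.695 -0.     0.871 -0.704] w 0.08504546193303947 F [-0.1  1.5 -0.3]
yaw 97.18 tilt [-0.  0. -1.] units [ 7.21  2.7  -1.56] turn z units -0.00
```

View pics/t6c.png

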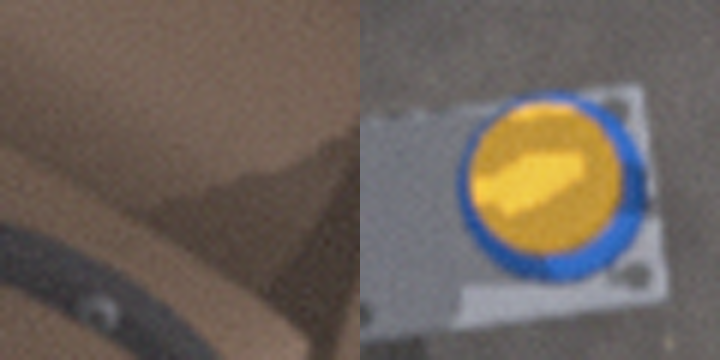

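The arm hides the black dish. The brass disc is at right-crop (546,178), on the blue disc at (554,188). Moving above the stack, then checking the knob.

>>> drive_tool([
  [[0.9,0.34,0,0,0,0,-1],[0.9,0.34,0,0,0,0,-1],[0.9,0.34,0,0,0,0,-1],[0.9,0.34,0,0,0,0,-1],[0.9,0.34,0,0,0,0,-1],[0.9,0.34,0,0,0,0,-1],[0.9,0.34,0,0,0,0,-1],[0.9,0.32,0,0,0,0,-1],[0,0,0,0,0,0,-1],[0,0,0,0,0,0,-1]],
])

```text
clock: 18.15
ee_pos: [0.5969, -0.0512, 0.1527]
orientation: [-2.077, -2.357, 0.0]
wrist_force: [0.2, -0.0, 0.2]
grip_width: 0.0858
gripper_force: 0.0
```

Run:
```python
from h import *
print("brass",ray("top",216,204.7,.057),"blue",ray("top",217.3,206.3,.041))
im=snap("top","t7");spots("top",["knob_mid","black_dish"])
s=snap("side","s7");spots("side",["knob_mid"])
a=cv2.resize(im[195:255,340:400,::-1],None,fx=6,fy=6,interpolation=cv2.INTER_CUBIC)
u,v=map(int,pix("side",[.556,-.3735,.02]));print(u,v)
b=cv2.resize(s[v-30:v+30,u-30:u+30,::-1],(360,360),interpolation=cv2.INTER_CUBIC)
cv2.imwrite("pics/t7c.png",np.hstack([a,b]))
st();go([.5975,-.0515,.062],97.2)
```

```text
brass [ 0.5975346  -0.05034975  0.057     ] blue [ 0.59629338 -0.05142843  0.041     ]
top knob_mid 0.57 [ 0.728  -0.1257  0.0155]
top knob_mid 0.55 [ 0.5537 -0.3746  0.0167]
top black_dish 0.44 [ 0.5527 -0.3714  0.0007]
side knob_mid 0.6 [ 0.7327 -0.135   0.016 ]
side knob_mid 0.46 [ 0.5527 -0.3785  0.0223]
317 185
t 18.4 p [ 0.5966 -0.0519  0.1529] R [[-0.124, 0.992, -0.0], [0.992, 0.124, -0.0], [-0.0, -0.0, -1.0]] q [-0.197  0.563  1.723 -0.     0.856 -0.322] w 0.0856804153228618 F [-0.8 -0.3 -0.2]
yaw 97.14 tilt [-0. -0. -1.] units [0.01 0.03 3.03] turn z units -0.01
```

View pics/t7c.png

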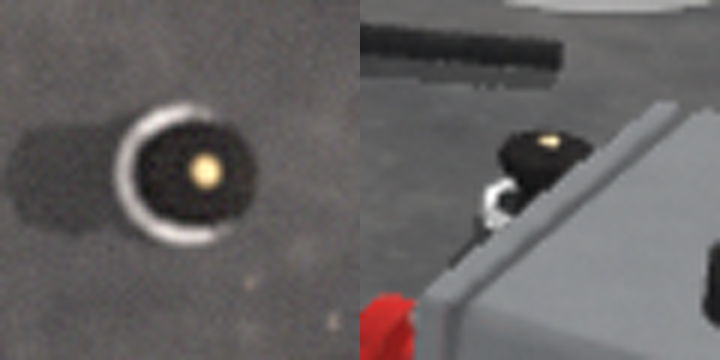

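The knob is centred and upright in its dish: the dot at left-crop (205,172) matches the parallax for the dish centre. Now the brass disc.

>>> drive_tool([
  [[0,0,0.8,0,0,0,-1],[0,0,0.9,0,0,0,-1],[0,0,0.8,0,0,0,-1],[0,0.03,0.5,0,0,0,-0.6],[0,0,0,0,0,0,-0.3],[0,0,0,0,0,0,-0.1]],
], force=45)

```text
clock: 19.0
ee_pos: [0.598, -0.0511, 0.0635]
orientation: [2.077, 2.356, 0.0]
wrist_force: [0.7, -0.1, -1.8]
grip_width: 0.0499
gripper_force: 46.9
```

Run:
```python
from h import *
st();go([.5975,-.0515,.0615],97.2)
s=snap("side","s8"); cv2.imwrite("pics/s8c.png",cv2.resize(s[165:265,190:290,::-1],None,fx=5.5,fy=5.5,interpolation=cv2.INTER_CUBIC))
```

```text
t 19.0 p [ 0.598  -0.0511  0.0635] R [[-0.125, 0.992, 0.001], [0.992, 0.125, -0.0], [-0.0, 0.001, -1.0]] q [-0.195  0.689  1.777 -0.     0.674 -0.321] w 0.04987685964316897 F [ 0.7 -0.1 -1.8]
yaw 97.2 tilt [-0.     0.001 -1.   ] units [-0.01 -0.02  0.07] turn z units -0.00
```

View pics/s8c.png

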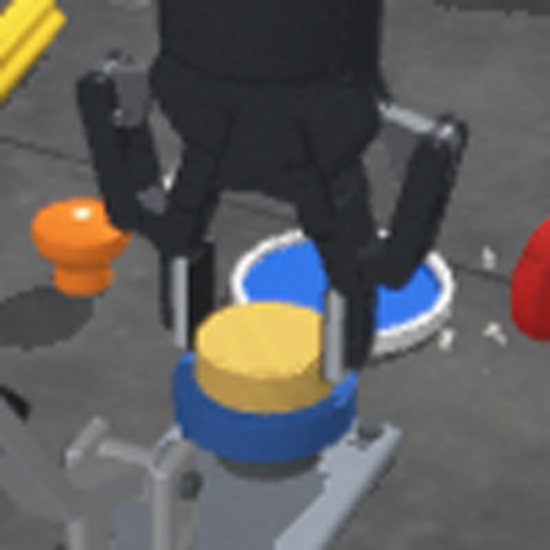

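>>> drive_tool([
  [[0,0,0,0,0,0,1],[0,0,0,0,0,0,1],[0,0,0,0,0,0,1],[0,0,-0.2,0,0,0,1],[0,0,-0.6,0,0,0,1],[0,0,-0.9,0,0,0,1],[0,0,-0.9,0,0,0,1],[0,0,0,0,0,0,1]],
])

```text
clock: 19.85
ee_pos: [0.5989, -0.051, 0.1446]
orientation: [2.074, 2.353, 0.005]
wrist_force: [-0.2, -0.0, -2.2]
grip_width: 0.0498
gripper_force: 47.4
```

Run:
```python
from h import *
p=np.array([.598,-.0511,0]);y=np.array([.992,.125,0])
print([(s,z,np.round(pix("side",p+s*.026*y+[0,0,z]),1)) for s in(-1,1) for z in(.04,.045,.05,.055)],"tips",(190+330/5.5,165+380/5.5),(190+182/5.5,165+345/5.5))
st();go([.4777,-.1955,.045],97.2)
s=snap("side","s9"); cv2.imwrite("pics/s9c.png",cv2.resize(s[145:265,190:310,::-1],None,fx=4.5,fy=4.5,interpolation=cv2.INTER_CUBIC))
```

```text
[(-1, 0.04, array([250.2, 237.3])), (-1, 0.045, array([250.3, 235.1])), (-1, 0.05, array([250.3, 232.9])), (-1, 0.055, array([250.4, 230.7])), (1, 0.04, array([225.8, 231.7])), (1, 0.045, array([225.8, 229.6])), (1, 0.05, array([225.8, 227.4])), (1, 0.055, array([225.8, 225.2]))] tips (250.0, 234.0909090909091) (223.0909090909091, 227.72727272727272)
t 19.85 p [ 0.5989 -0.051   0.1446] R [[-0.126, 0.992, 0.006], [0.992, 0.126, -0.001], [-0.002, 0.006, -1.0]] q [-0.195  0.574  1.727 -0.     0.834 -0.321] w 0.049819099280777816 F [-0.2 -0.  -2.2]
yaw 97.22 tilt [-0.002  0.006 -1.   ] units [-4.26 -4.63  3.3 ] turn z units 0.00
```

View pics/s9c.png

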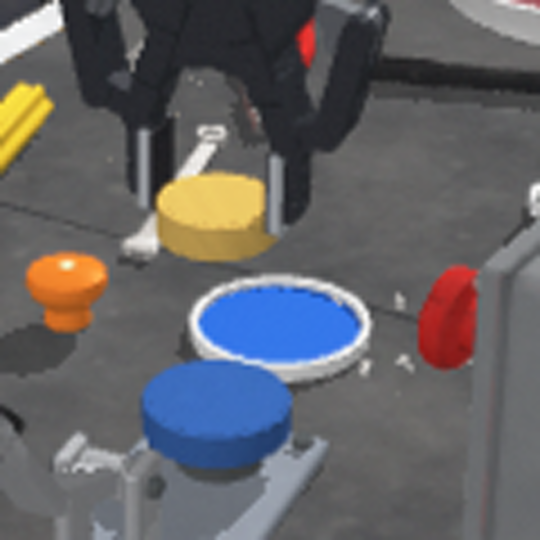

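The brass disc is held level and the blue disc stayed on its pedestal. To the yellow dish.

>>> drive_tool([
  [[-0.5,-0.3,0,0,0,0,1],[-0.7,-0.6,0,0,0,0,1],[-0.7,-0.8,0,0,0,0,1],[-0.7,-0.8,0,0,0,0,1],[-0.7,-0.8,0,0,0,0,1],[-0.6,-0.7,0,0,0,0,1],[-0.3,-0.5,0,0,0,0,1],[0,0,0.5,0,0,0,1],[0,0,0.9,0,0,0,1],[0,0,0.9,0,0,0,1],[0,0,0.7,0,0,0,1],[0,0,0.2,0,0,0,1],[0,0,0,0,0,0,1]],
])

```text
clock: 21.2
ee_pos: [0.4786, -0.1928, 0.0438]
orientation: [-2.076, -2.355, 0.001]
wrist_force: [0.4, -0.1, -2.5]
grip_width: 0.0499
gripper_force: 47.4
```

```bash
python3 -c "
from h import *
st();go([.4777,-.1955,.0275],97.2)"
```

```text
t 21.2 p [ 0.4786 -0.1928  0.0438] R [[-0.125, 0.992, -0.002], [0.992, 0.125, 0.001], [0.002, -0.002, -1.0]] q [-0.511  0.649  1.996 -0.     0.498 -0.636] w 0.04985061538379568 F [ 0.4 -0.1 -2.5]
yaw 97.2 tilt [ 0.002 -0.002 -1.   ] units [-0.09 -0.04  0.54] turn z units 0.00
```

>>> drive_tool([
  [[-0.08,-0.03,0.25,0,0,0,1],[0,0,0.15,0,0,0,1],[0,0,0.1,0,0,0,1],[0,0,0.04,0,0,0,1],[0,0,0,0,0,0,1]],
])

```text
clock: 21.7
ee_pos: [0.4789, -0.1952, 0.0288]
orientation: [2.077, 2.357, -0.0]
wrist_force: [0.9, -0.8, -1.8]
grip_width: 0.0498
gripper_force: 47.4
```

>>> drive_tool([
  [[0,0,0.04,0,0,0,1],[0,0,0.03,0,0,0,1],[0,0,0,0,0,0,1]],
])

```text
clock: 22.0
ee_pos: [0.479, -0.1953, 0.0271]
orientation: [2.077, 2.356, 0.0]
wrist_force: [-0.9, 0.9, 4.0]
grip_width: 0.0494
gripper_force: 48.2
```

>>> drive_tool([
  [[0,0,0,0,0,0,-0.3],[0,0,0,0,0,0,-0.6],[0,0,0,0,0,0,-0.9],[0,0,0,0,0,0,-1],[0,0,-0.5,0,0,0,-1],[0,0,-0.9,0,0,0,-1],[0,0,-0.9,0,0,0,-1],[0,0,-0.9,0,0,0,-1],[0,0,-0.9,0,0,0,-1],[0.7,0.75,0,0,0,0,-1],[0.7,0.75,0,0,0,0,-1],[0.7,0.75,0,0,0,0,-1],[0.7,0.75,0,0,0,0,-1],[0.7,0.75,0,0,0,0,-1],[0.7,0.75,0,0,0,0,-1],[0,0,0,0,0,0,-1],[0,0,0,0,0,0,-1]],
])

```text
clock: 23.7
ee_pos: [0.5967, -0.0529, 0.1492]
orientation: [-2.075, -2.358, 0.001]
wrist_force: [-0.5, 0.4, 0.0]
grip_width: 0.0854
gripper_force: 0.0
```

Run:
```python
from h import *
im=snap("top","t10"); cv2.imwrite("pics/t10c.png",cv2.resize(im[160:290,190:320,::-1],None,fx=4.5,fy=4.5,interpolation=cv2.INTER_CUBIC))
spots("top",["brass_disc_mid","blue_disc_mid","yellow_dish","blue_dish"])
snap("side","s10");spots("side",["blue_disc_mid","blue_dish","brass_disc_mid"])
st();go([.597,-.0515,.05],97.2)
```

```text
top brass_disc_mid 0.61 [ 0.4789 -0.1967  0.013 ]
top yellow_dish 0.59 [ 0.476  -0.1943 -0.0007]
top blue_dish 0.91 [ 0.6304 -0.1736  0.0017]
side blue_disc_mid 0.82 [ 0.602  -0.0567  0.0326]
side blue_dish 0.91 [ 6.348e-01 -1.779e-01  1.000e-04]
t 24.15 p [ 0.5969 -0.0537  0.1497] R [[-0.125, 0.992, 0.0], [0.992, 0.125, -0.0], [-0.0, 0.0, -1.0]] q [-0.2    0.567  1.724 -0.     0.85  -0.325] w 0.08520677434578432 F [0.3 0.  0.3]
yaw 97.19 tilt [-0.  0. -1.] units [0.07 0.01 3.32] turn z units -0.00
```

View pics/t10c.png

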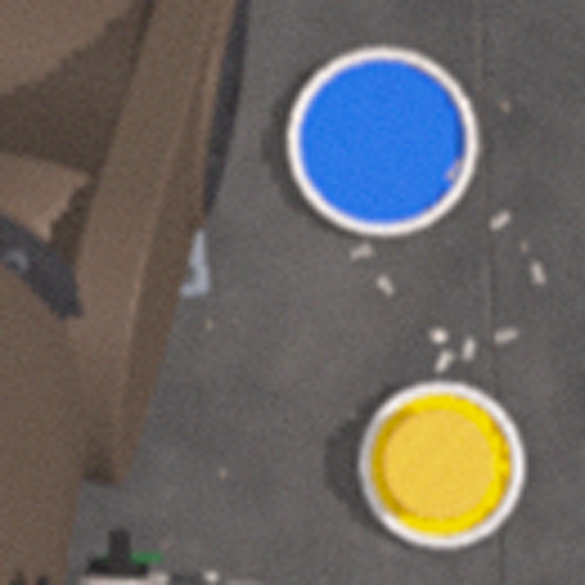

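The brass disc is centred in the yellow dish (crop 443,465), and the blue dish is at (382,141). Descending on the blue disc.

>>> drive_tool([
  [[0.07,0.01,0.7,0,0,0,-1],[0,0,0.9,0,0,0,-1],[0,0,0.9,0,0,0,-1],[0,0,0.7,0,0,0,-1],[0,0,0.3,0,0,0,-1],[0,0,0,0,0,0,-1],[0,0,0,0,0,0,-1]],
])

```text
clock: 24.85
ee_pos: [0.5974, -0.0513, 0.0453]
orientation: [2.077, 2.356, 0.001]
wrist_force: [1.0, 0.3, -0.7]
grip_width: 0.0859
gripper_force: 0.0
```

Run:
```python
from h import *
st();go([.597,-.0515,.043],97.2); print(ray("top",274.9,191.3,.009))
s=snap("side","s11"); cv2.imwrite("pics/s11c.png",cv2.resize(s[175:275,190:290,::-1],None,fx=5.5,fy=5.5,interpolation=cv2.INTER_CUBIC))
```

```text
t 24.85 p [ 0.5974 -0.0513  0.0453] R [[-0.126, 0.992, 0.001], [0.992, 0.126, -0.0], [-0.0, 0.001, -1.0]] q [-0.196  0.716  1.786 -0.     0.638 -0.322] w 0.08586112817699432 F [ 1.   0.3 -0.7]
yaw 97.22 tilt [-0.     0.001 -1.   ] units [-0.   -0.02  0.08] turn z units 0.00
[ 0.63007152 -0.1726113   0.009     ]
```

View pics/s11c.png

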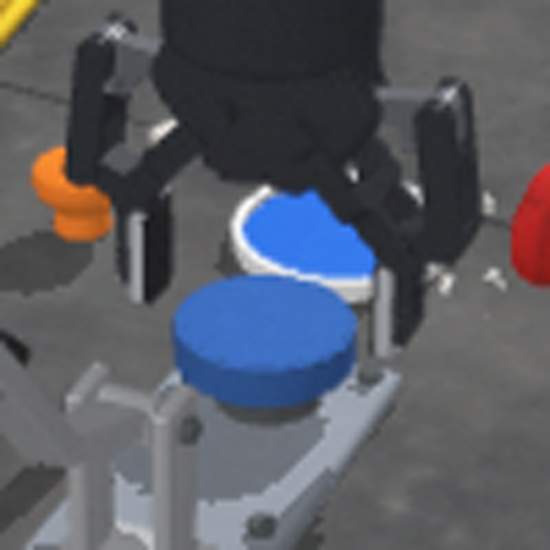

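>>> drive_tool([
  [[0,0,0.08,0,0,0,-0.9],[0,0,0,0,0,0,-0.7],[0,0,0,0,0,0,-0.4],[0,0,0,0,0,0,0.5],[0,0,0,0,0,0,1],[0,0,0,0,0,0,1]],
], force=50)

```text
clock: 25.5
ee_pos: [0.5973, -0.0512, 0.0433]
orientation: [2.076, 2.356, 0.001]
wrist_force: [-1.5, 0.9, 8.5]
grip_width: 0.0638
gripper_force: 52.8
```

>>> drive_tool([
  [[0,0,-0.2,0,0,0,1],[0,0,-0.5,0,0,0,1],[0,0,-0.8,0,0,0,1],[0,0,-0.9,0,0,0,1],[0,0,0,0,0,0,1]],
])

```text
clock: 26.0
ee_pos: [0.5984, -0.0514, 0.1182]
orientation: [2.074, 2.353, 0.005]
wrist_force: [0.0, -0.6, -1.9]
grip_width: 0.0636
gripper_force: 55.6
```

Run:
```python
from h import *
st();go([.6303,-.1722,.045],97.2)
s=snap("side","s12"); cv2.imwrite("pics/s12c.png",cv2.resize(s[155:275,190:310,::-1],None,fx=4.5,fy=4.5,interpolation=cv2.INTER_CUBIC))
```

```text
t 26.0 p [ 0.5984 -0.0514  0.1182] R [[-0.126, 0.992, 0.006], [0.992, 0.126, -0.001], [-0.002, 0.006, -1.0]] q [-0.196  0.609  1.748 -0.     0.778 -0.322] w 0.06356330170936807 F [ 0.  -0.6 -1.9]
yaw 97.22 tilt [-0.002  0.006 -1.   ] units [-4.12  0.53  2.45] turn z units 0.00
```

View pics/s12c.png

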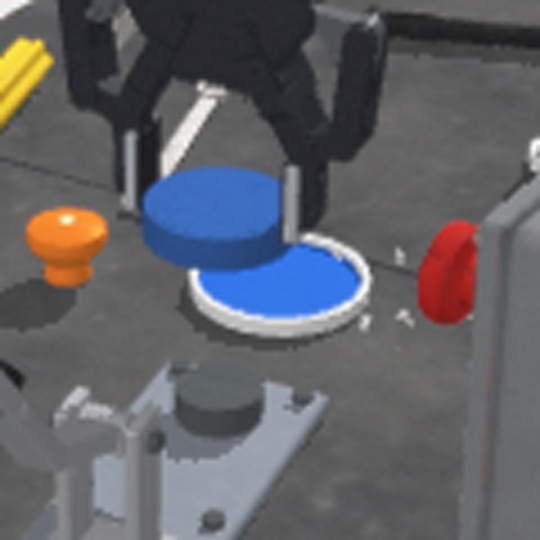

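The blue disc is held level. To the blue dish.

>>> drive_tool([
  [[-0.4,0.05,0,0,0,0,1],[-0.7,0.1,0,0,0,0,1],[-0.8,0.1,0,0,0,0,1],[-0.8,0.1,0,0,0,0,1],[-0.7,0.1,0,0,0,0,1],[-0.5,0.1,0,0,0,0,1],[-0.2,0,0.3,0,0,0,1],[0,0,0.8,0,0,0,1],[0,0,0.8,0,0,0,1],[0,0,0.5,0,0,0,1],[0,0,0.2,0,0,0,1],[0,0,0,0,0,0,1]],
])

```text
clock: 27.25
ee_pos: [0.6287, -0.1708, 0.0354]
orientation: [-2.076, -2.356, 0.001]
wrist_force: [-0.3, 0.3, -1.4]
grip_width: 0.0638
gripper_force: 55.6
```

```bash
python3 -c "
from h import *
st();go([.6303,-.1722,.0235],97.2)"
```

```text
t 27.25 p [ 0.6287 -0.1708  0.0354] R [[-0.126, 0.992, -0.001], [0.992, 0.126, 0.0], [0.001, -0.001, -1.0]] q [-0.367  0.781  1.65  -0.     0.711 -0.493] w 0.06381165444252107 F [-0.3  0.3 -1.4]
yaw 97.24 tilt [ 0.001 -0.001 -1.   ] units [-0.05  0.05  0.4 ] turn z units 0.01
```

>>> drive_tool([
  [[-0.05,0.04,0.2,0,0,0,1],[0,0,0.1,0,0,0,1],[0,0,0.07,0,0,0,1],[0,0,0,0,0,0,1]],
])

```text
clock: 27.65
ee_pos: [0.6302, -0.1725, 0.0251]
orientation: [2.077, 2.357, -0.0]
wrist_force: [0.7, -0.0, -1.4]
grip_width: 0.0637
gripper_force: 55.6
```

>>> drive_tool([
  [[0,0,0.04,0,0,0,1],[0,0,0.04,0,0,0,1],[0,0,0,0,0,0,1]],
])

```text
clock: 27.95
ee_pos: [0.6304, -0.1725, 0.0234]
orientation: [2.077, 2.356, 0.0]
wrist_force: [-1.4, -0.1, 4.8]
grip_width: 0.0636
gripper_force: 56.3
```

>>> drive_tool([
  [[0,0,0,0,0,0,-0.6],[0,0,0,0,0,0,-0.8],[0,0,0,0,0,0,-1],[0,0,0,0,0,0,-1],[0,0,-0.4,0,0,0,-1],[0,0,-0.9,0,0,0,-1],[0,0,-0.9,0,0,0,-1],[0,0,-0.9,0,0,0,-1],[0,0,-0.9,0,0,0,-1],[0.9,0,-0.9,0,0,0,-1],[0.9,0,-0.9,0,0,0,-1],[0.9,0,-0.9,0,0,0,-1],[0.9,0,0,0,0,0,-1],[0,0,0,0,0,0,-1],[0,0,0,0,0,0,-1]],
])

```text
clock: 29.45
ee_pos: [0.6166, -0.065, 0.2244]
orientation: [2.075, 2.358, 0.0]
wrist_force: [-0.1, -0.7, 0.0]
grip_width: 0.0853
gripper_force: 0.0
```

Run:
```python
from h import *
im=snap("top","t13"); spots("top",["knob_mid","brass_disc_mid","blue_disc_mid","blue_dish","bar_handle"])
cv2.imwrite("pics/t13c.png",cv2.resize(im[150:290,190:400,::-1],None,fx=3.8,fy=3.8,interpolation=cv2.INTER_CUBIC))
st()
```

```text
top knob_mid 0.89 [ 0.5539 -0.3724  0.0186]
top knob_mid 0.49 [ 0.7269 -0.1308  0.0129]
top brass_disc_mid 0.9 [ 0.479  -0.1979  0.0123]
top blue_disc_mid 0.6 [ 0.6297 -0.1706  0.0063]
top blue_dish 0.83 [ 6.290e-01 -1.734e-01  1.000e-04]
top bar_handle 0.56 [0.5658 0.1842 0.191 ]
t 29.75 p [ 0.6167 -0.066   0.2233] R [[-0.125, 0.992, -0.001], [0.992, 0.125, 0.0], [0.0, -0.001, -1.0]] q [-0.213  0.509  1.6   -0.     1.033 -0.338] w 0.08540895486201174 F [-0.3 -0.   0.1]
```

View pics/t13c.png

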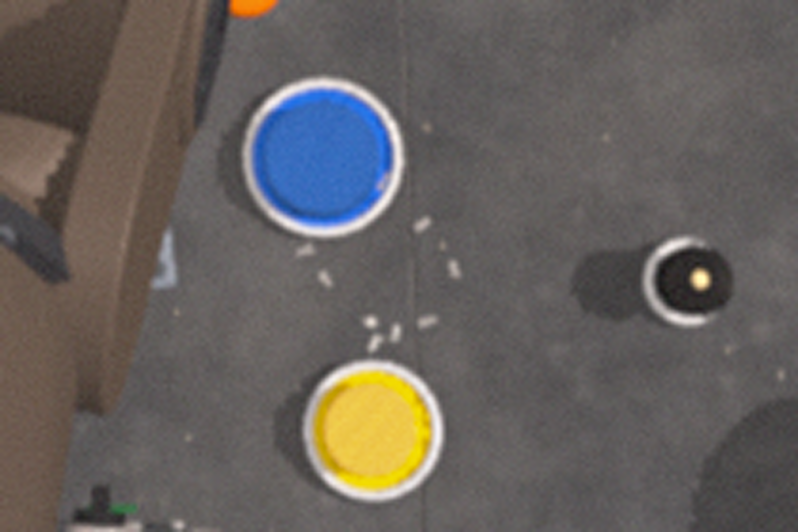

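All three pieces sit centred in their dishes: blue at crop (323,157), brass at (373,430), knob at (690,282). The bar is back.

```bash
python3 -c "
from station import manip
print(manip.finish_job())"
```

```text
the job is handed in; nothing more can be done
None
```

The job is handed in: the bar is fully back, the knob, brass disc and blue disc each sit centred and released in their own dishes, and the arm is clear; no verdict was returned.

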